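# Offer the hinged cover up to the test jig

## Task

Pull the red-knobbed hinge pin of the test jig all the way out to its stop, so that the space between the two fixed knuckles is clear. Then pick up the loose orange cover with the black grip and bring its knuckle in between the two fixed knuckles, the cover level and on the circuit-board side, so that the three holes line up in one straight bore ready for the pin. Finish still holding it there, still and free in the gripper (not resting or leaning on the jig), with the pin left out and the meter, jar, dish and screwdriver left where they are.

Things in the scene. Friction and masses are not known exactly. Their poses are not given: they have to be found in the camera images.
- hinge_gap (a point): Centre of the gap between the jig's two fixed steel hinge knuckles, on the hinge axis, 60 mm above the bench. y = hinge axis (level), z up, x points from the circuit board to the jamb block. The knuckles (20 mm outside, 12 mm holes, 20 mm long) fill y = 15..35 and -35..-15 mm, so the gap is 30 mm wide; it is open from above, below and the -x side. Place and yaw vary.
- jig: The test jig, fixed to the bench. Origin on the bench 60 mm below hinge_gap, same axes. Grey jamb block x = 18..52, y = -45..45 mm, 58 mm tall; short arms (49..57 mm above the bench) join the knuckles to it. Aluminium base plate x = -110..60, y = -65..65 mm, 12 mm tall, bearing a green circuit board with parts up to 23 mm above the bench.
- hinge_pin (a joint): Sprung brass hinge pin, 8 mm thick, sliding along +y of hinge_gap. Value in m: 0 = fully in (it blocks the gap), 0.042 = out at its stop (gap clear). Starts at 0 to 0.008. Pulling takes about 4 to 7 N; its friction collar (4 N) outweighs its weak spring (2 N at the stop), so it stays where it is left.
- pin_knob (a point): Centre of the pin's red knob; axes as hinge_gap. A block 16 mm (x) by 26 (y) by 30 (z), 60 mm above the bench, 74 mm along +y from hinge_gap when the pin is fully in; it moves with the pin. Free air beside it in x and above: pinch it across x and pull to +y.
- cover_grip (a point): Centre of the loose cover's black grip block, 26 mm above the cover's underside. Block 40 mm (x) by 24 (y), top 16 mm above this point: pinch across y. It stands on an orange plate x = -53..37, y = -35..35 mm, 6 mm thick, top 20 mm below this point. x points to the cover's knuckle, z up. 0.2 to 0.33 kg, balanced near the block. Starts flat on the bench.
- cover_bore (a point): Centre of the hole in the cover's steel knuckle (20 mm outside, 12 mm hole, 24 mm long); axes as cover_grip: y = hole axis, x points outward from the cover. 52 mm along x from cover_grip and 16 mm below it. A neck 24 mm wide joins it to the plate, whose edge is 15 mm from this point.
- meter_mid (a point): Middle of a yellow handheld meter, 78 x 150 x 34 mm, lying on the bench. Leave alone.
- jar_mid (a point): Middle of a small jar, 56 mm diameter, 65 mm tall. Leave alone.
- dish_mid (a point): Middle of a small black dish, 90 mm diameter, 30 mm tall. Leave alone.
- driver_grip (a point): Handle of a blue screwdriver lying on the bench. Leave alone.
There are look-alikes about, which are no part of the job. Of the things shaped like the jig, the grey one is meant.

How it is judged:
By the outcome, as a careful person would: the job done as asked, in the order asked, and still so for the second after the job is handed in, while the arm keeps its last pose, push and grip.
It also fails if it takes over 51 s, if anything falls off the work surface, if the arm or the gripper's body presses on something with over 40 N, if the wrist force passes 120 N, or if a joint passes its speed limit or range.

## Robot

A 6-joint arm with a two-finger parallel gripper is mounted at the origin on the work surface. World frame = base frame: x ahead of the robot, y to its left, z up, the work surface at z = 0. Lengths are in m, angles in rad, forces in N, time in s.
With the tool pointing down it reaches from about 0.35 to 0.775 m from the base axis. Payload 5.5 kg.
Tool frame: the origin (TCP) lies at the very end of the fingers, on their centre line; the grasp point (between the pads) lies 19 mm behind it; z points along the fingers, y is the direction in which the jaws open and shut (so a half turn about z gives the same grasp; the last joint's range is limited). The gripper opens to 85 mm and grips with 20 to 120 N. Pads are 22 mm wide; open, the fingers measure 114 mm over their backs; the gripper's body (76 mm by 85 mm) begins 54 mm behind the grasp point. The pads swing forward as they close: fully open they stand 13 mm farther back than shut.
Start: joints at [-1.294, 0.313, 0.046, 1.304, 0, 1.431], TCP at [0.233, -0.526, 0.231] pointing down, gripper open.
Joint ranges: [-2.76, 2.76], [-0.86, 1.69], [-1.03, 1.26], [-2.2, 2.34], [-1.47, 1.5], [-3.14, 3.14]. Speed limits (rad/s): [2.57, 2.57, 3.14, 3.14, 3.14, 3.14].

## Interface

Orientations are given as a unit quaternion [w, x, y, z].
In Python, from workcell import get_state, read_camera, hand_in, find_in, silhouettes gives the robot as it stands. The module is installed in compiled form; this text tells all that it offers.
- The arm moves only by the tool send_rows, never from a script. Its argument "deltas" is a list that holds one entry, the list of rows, each a list of 6 numbers: the shift along the world's x, y, z in cm, then the turn, a rotation vector about the world's x, y, z in degrees. In form: [[[dx, dy, dz, wx, wy, wz], ...]]. A call has 1 to 12 rows; each row is the pose to reach, as a shift and turn from the pose commanded when the call began; what a row does not reach only later rows make up. A row lasts 1/10 s, in which the tool goes at most 50 mm and 8.59 degrees, less where a joint would pass 70% of its speed; a pose out of reach is approached as far as the arm can. A call with a gripper value outside its range is refused whole. "jaw" is the opening, from -1 (shut) to 1 (fully open), so that 0 is half open, set as the call begins (left out, the last holds). The fingers move at their own pace and stop on an object; "force" is the grip in N (left out, the last holds). Time passes only in rows, so rows that repeat a pose let the fingers close. It gives the time, the measured TCP pose, the force and the opening at its end, in the units of the state.
- get_state(): the state, without advancing time (a new reading comes with each control period).
- read_camera(name): name is "scene" or "top" or "wrist"; returns a dict with "img" (400x640x3 uint8, red, green, blue), "z_map" (400x640 float32, m along the optical axis (not along the pixel's ray), 0 where there is no reading), "vfov" (degrees; the focal length in pixels is half the picture's height over the tangent of half this angle, whatever the lens; pixels are square), "cx", "cy" (the principal point, pixels), "R" (3x3) and "t" (3): a world point X has camera coordinates R X + t; the wrist camera has in their place "hand_eye" (4x4, takes a point from camera to tool coordinates, whose origin is the TCP and whose axes are the flange's). Camera axes: x right, y down, z forward; pixel columns grow to the right and rows downward; lengths in m; the calibration is good to about 2 mm. A picture is of the moment at which its call begins: read the wrist's pose just before it.
- hand_in(): hands the job in, once; it reports no verdict.
Trained networks look in a picture, given as the dict that the camera call returned (one of the last four; its "shot" number tells which), for a name from the list of things; names that differ only in an ending like _2 or _b are one class to them, and where a whole thing is asked for, a point or a joint stands for the part that bears it (a point fixed in the world has none). Each returns a list of dicts, best first, with "conf" (0 to 1); they miss things now and then, are a little off and sometimes report something else, mostly with a low value. They report only what shows in the picture. A call takes as long as a camera call. They do not tell look-alikes from the thing itself.
- find_in(picture, thing): "box" ([centre column, centre row, width, height] in pixels, round what is visible of it).
- silhouettes(picture, thing): "mask" (400x640 bool, what is visible of it) and "box" ([centre column, centre row, width, height] in pixels, round what is visible of it).
The state is a dict: "clock": time; "joint_pos": joint angles; "qvel": joint speeds; "tau": joint torques, N m; "tcp_pos": TCP position; "orientation": TCP orientation; "wrist_force": force on the tool from outside, world axes, zero at the start; "ft_torque": the same for the moment, N m; "finger_gap": finger opening in m.
Only numpy, scipy, OpenCV 4.12 (cv2) and the standard library are available. Lean on these libraries where they do the work, as an engineer would, in place of code of your own. Each camera call takes 0.05 s, during which the arm holds its last target.

## Working session

There is one attempt and no reset: what is moved stays moved. The work goes in short steps, Python scripts to look and compute and a tool call to move; the robot and the scene stay as the last step left them, time stands still between calls to the robot, and variables do not carry over. Pictures are saved under pics/ and viewed, and the job is handed in when it is done.

Besides the shell and the picture viewer there is one more tool, called by a JSON object that holds its "fn" and its "kwargs", one argument or row to a line. send_rows: Moves the arm, as the interface text tells. Its arguments: {"type":"object","properties":{"deltas":{"type":"array","items":{"type":"array","items":{"type":"array","items":{"type":"number"}}}},"jaw":{"type":"number"},"force":{"type":"number"}},"required":["deltas"]}

```bash
mkdir -p pics; ls; cat > h.py <<'E'
import numpy as np, cv2
from workcell import *
def f(p): return 200/np.tan(np.radians(p['vfov'])/2)
def world(p):
    F=f(p); z=p['z_map']; v,u=np.mgrid[0:400,0:640]
    c=np.stack([(u-p['cx'])/F*z,(v-p['cy'])/F*z,z],-1)
    if 'R' in p: return (c-np.array(p['t']))@np.array(p['R'])
    return c
def proj(p,X):
    c=np.array(p['R'])@np.array(X)+np.array(p['t']); F=f(p)
    return F*c[0]/c[2]+p['cx'],F*c[1]/c[2]+p['cy']
def save(p,n,img=None): cv2.imwrite('pics/'+n,cv2.cvtColor(p['img'] if img is None else img,cv2.COLOR_RGB2BGR))
E
python3 - <<'E'
from h import *
s=get_state(); print(s)
for n in('scene','top'):
    p=read_camera(n); save(p,n+'0.png'); print(n,p['vfov'],p['cx'],p['cy'],p['t'])
    for k in ('jig','hinge_pin','pin_knob','cover_grip','cover_bore','meter_mid','jar_mid','dish_mid','driver_grip'):
        print(k,[(round(d['conf'],2),np.round(d['box']).tolist()) for d in find_in(p,k)])
print(get_state()['clock'])
E
```

```text
pics
{'clock': 0.0, 'joint_pos': array([-1.29359440e+00,  3.13942152e-01,  4.49379963e-02,  1.30361106e+00,
       -4.98392372e-05,  1.43120568e+00]), 'qvel': array([ 0.00197741,  0.0026826 , -0.0001905 , -0.00058232,  0.00033315,
        0.0005974 ]), 'tau': array([-9.86464220e-04, -4.80626070e+01,  2.98534781e+01,  1.92180974e-02,
       -2.53077596e-04,  4.12499986e-06]), 'tcp_pos': array([ 0.23261072, -0.52526084,  0.23042527]), 'orientation': array([-9.05580807e-04,  9.78363557e-01,  2.06891090e-01, -8.73862959e-05]), 'wrist_force': array([ 0.12712263,  0.49898982, -0.46014234]), 'ft_torque': array([ 0.00530317,  0.0202413 , -0.05003996]), 'finger_gap': 0.08495817488788444}
scene 57.54682977327878 325.3860648578245 205.20098549569775 [-0.46394509 -0.14832197  1.18531492]
jig [(0.93, [324.0, 238.0, 77.0, 62.0]), (0.63, [288.0, 179.0, 61.0, 44.0]), (0.34, [345.0, 217.0, 27.0, 23.0])]
hinge_pin [(0.65, [344.0, 221.0, 30.0, 22.0])]
pin_knob [(0.7, [351.0, 215.0, 14.0, 13.0]), (0.48, [303.0, 159.0, 27.0, 16.0])]
cover_grip [(0.59, [212.0, 300.0, 53.0, 37.0])]
cover_bore [(0.93, [211.
[... 238 characters left out ...]
 35.0])]
top 45.63079520781012 321.87033907436734 204.03413243608423 [0.07226322 0.54518963 1.31783839]
jig [(0.97, [297.0, 286.0, 58.0, 66.0]), (0.84, [335.0, 199.0, 60.0, 60.0]), (0.7, [302.0, 141.0, 74.0, 16.0])]
hinge_pin [(0.46, [326.0, 187.0, 38.0, 6.0])]
pin_knob [(0.43, [326.0, 188.0, 39.0, 7.0]), (0.42, [444.0, 234.0, 34.0, 44.0])]
cover_grip [(0.95, [442.0, 237.0, 31.0, 42.0])]
cover_bore [(0.88, [445.0, 233.0, 34.0, 45.0])]
meter_mid [(0.65, [335.0, 198.0, 61.0, 62.0]), (0.6, [204.0, 258.0, 62.0, 47.0])]
jar_mid [(0.91, [436.0, 142.0, 27.0, 21.0])]
dish_mid [(0.79, [385.0, 137.0, 28.0, 32.0]), (0.41, [444.0, 236.0, 35.0, 41.0])]
driver_grip [(0.96, [304.0, 141.0, 72.0, 11.0])]
1.0
```

View pics/scene0.png

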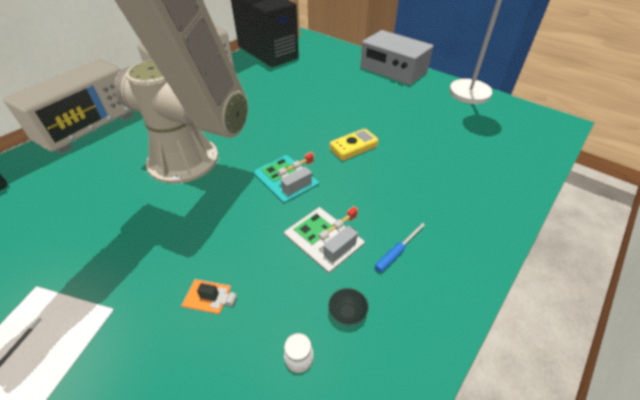

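View pics/top0.png

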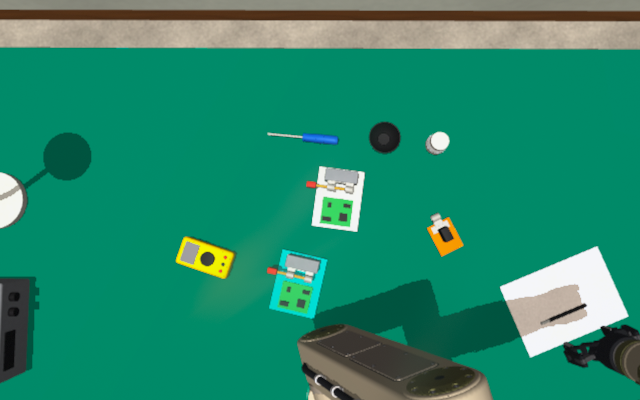

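The scene picture shows the grey jig at (324,238), a teal look-alike at (288,179), and the cover at (210,296). In the top picture the grey jig is at (338,199) and the cover at (444,236). Next I'll measure from depth.

```bash
python3 - <<'E'
from h import *
p=read_camera('top'); W=world(p)
import pickle; pickle.dump(p,open('top.pkl','wb'))
im=p['img']; 
a=cv2.resize(im[150:250,285:385],(600,600),interpolation=cv2.INTER_NEAREST); save(p,'jigz.png',a)
a=cv2.resize(im[195:275,400:480],(600,600),interpolation=cv2.INTER_NEAREST); save(p,'covz.png',a)
print('bench z',np.median(W[210:260,370:410,2]))
def rect(m,z0,nm):
    pts=W[m]; xy=pts[:,:2].astype(np.float32)
    c,s,ang=cv2.minAreaRect(xy*1000); print(nm,len(xy),'c',np.round(c,1),'s',np.round(s,1),'ang',round(ang,2),'z',np.round(np.median(pts[:,2])*1000,1)); return c
sub=np.zeros((400,640),bool); sub[155:245,300:385]=1
z=W[...,2]
rect(sub&(z>0.007),0,'plate')
rect(sub&(z>0.007)&(z<.016),0,'plate')
jb=np.zeros_like(sub); jb[160:183,318:372]=1
rect(jb&(abs(z-.058)<.005),0,'jamb')
sub2=np.zeros_like(sub); sub2[205:270,415:475]=1
rect(sub2&(z>.003),0,'cover all')
rect(sub2&(z>.036),0,'cover block')
hsv=cv2.cvtColor(im,cv2.COLOR_RGB2HSV)
o=sub2&(hsv[...,0]<20)&(hsv[...,1]>150)&(hsv[...,2]>100)
rect(o,0,'orange')
k=np.zeros_like(sub); k[170:200,295:330]=1
r=k&((hsv[...,0]<8)|(hsv[...,0]>172))&(hsv[...,1]>150)
rect(r&(z>.03),0,'knob'); print(np.round(W[r]*1000).tolist())
np.set_printoptions(linewidth=250)
print((z[210:226,428:448]*1000).round().astype(int))
print((z[176:196,302:364]*1000).round().astype(int))
E
```

```text
bench z -0.00048608062355153946
plate 2785 c [552.5  10.5] s [220.5 235.5] ang 88.46 z 14.3
plate 1675 c [553.2   9.6] s [219.9 235.9] ang 87.79 z 12.0
jamb 370 c [617.5  25.9] s [89.5 38. ] ang 83.84 z 57.4
cover all 1063 c [ 456.4 -145.2] s [411.1 179.2] ang 89.26 z 6.7
cover block 143 c [ 457.4 -110.6] s [ 40.9 340.3] ang 1.94 z 42.2
orange 506 c [ 441.7 -129.3] s [104.3 369.2] ang 6.68 z 5.7
knob 49 c [593.9 106.9] s [24.1 13.8] ang 88.04 z 74.8
[[611.0, 117.0, -5.0], [611.0, 114.0, 2.0], [601.0, 117.0, 71.0], [600.0, 114.0, 79.0], [600.0, 111.0, 77.0], [601.0, 109.0, 70.0], [601.0, 106.0, 72.0], [601.0, 103.0, 74.0], [600.0, 100.0, 80.0], [601.0, 98.0, 74.0], [608.0, 97.0, -2.0], [597.0, 116.0, 76.0], [598.0, 114.0, 74.0], [598.0, 111.0, 72.0], [597.0, 108.0, 79.0], [598.0, 106.0, 75.0], [598.0, 103.0, 75.0], [598.0, 100.0, 77.0], [598.0, 98.0, 76.0], [598.0, 95.0, 68.0], [595.0, 116.0, 74.0], [595.0, 114.0, 71.0], [595.0, 111.0, 76.0], [595.0, 108.0, 71.0], [595.0, 106.0, 76.0], [595.0, 103.0, 73.0], [595.0, 100.0, 75.0], [595.0, 98.0, 74.0], [595.0, 95.0, 73.0], [592.0, 119.0,
[... 1591 characters left out ...]
 7    8    9   10    4    5]
 [  -4    1   -1   -2   11   19   20   14   10   14    6   10    6    7    7    4    5    8    5    5]
 [   2   -2   -1   -2    5    9   11   10    6   11   13    4    2    5   10    8   11    8   11    2]
 [  -3    1    2    3    2    7    8   11    8   10    6    4   11   10   10    4    3    9   10    8]
 [   0   -2   -1    1    2    3    4    8    8   10    9    9    8   11    7   10   10 1346    7   10]
 [   3    1   -4    4    6    6    3   12    7   15   11   15   11    5    7    6    7    8   10   11]]
[[-2 -3 -4 ...  6 13  8]
 [-1  0 -8 ...  4 12 10]
 [-5  0 -7 ... 12  7  9]
 ...
 [-2  3 -6 ... 10 -1  0]
 [-3  2  2 ... 11 -3  0]
 [-3  0 -2 ... 13 -2  0]]
```

```bash
cat > m.py <<'E'
from h import *
def rect(W,m,nm):
    pts=W[m]; xy=pts[:,:2].astype(np.float32)
    c,s,ang=cv2.minAreaRect(xy*1000); print(nm,len(xy),'c',np.round(c,1),'mean',np.round(xy.mean(0)*1000,1),'s',np.round(s,1),'ang',round(ang,2),'z',np.round(np.median(pts[:,2])*1000,1))
E
python3 - <<'E'
from m import *; import pickle
p=pickle.load(open('top.pkl','rb')); W=world(p); z=W[...,2].copy(); z[p['z_map']==0]=-9
im=p['img']
sub=np.zeros((400,640),bool); sub[155:245,300:385]=1
rect(W,sub&(z>0.007)&(z<.03)&(np.mgrid[0:400,0:640][1]>311),'plate')
jb=np.zeros_like(sub); jb[160:183,318:372]=1
rect(W,jb&(abs(z-.058)<.008),'jamb')
sub2=np.zeros_like(sub); sub2[205:270,415:475]=1
rect(W,sub2&(z>.034)&(z<.06),'block')
hsv=cv2.cvtColor(im,cv2.COLOR_RGB2HSV)
rect(W,sub2&(hsv[...,0]<20)&(hsv[...,1]>150)&(hsv[...,2]>100)&(z>-.1),'orange')
rect(W,sub2&(hsv[...,1]<80)&(hsv[...,2]>120)&(z>.006),'knuckle')
E
```

```text
plate 2028 c [550.6   3.2] mean [542.5  34.1] s [234.3 202.5] ang 0.25 z 12.8
jamb 408 c [617.5  25.9] mean [619.1  27.7] s [89.5 38. ] ang 83.84 z 57.1
block 133 c [ 462.7 -263.7] mean [ 463.4 -262.9] s [40.2 23.8] ang 28.3 z 41.1
orange 503 c [ 457.1 -268.8] mean [ 447.4 -271.3] s [89.6 72.4] ang 27.38 z 5.7
knuckle 156 c [ 496.2 -246.3] mean [ 495.7 -246.8] s [47.3 47.6] ang 29.56 z 11.0
```

View pics/jigz.png

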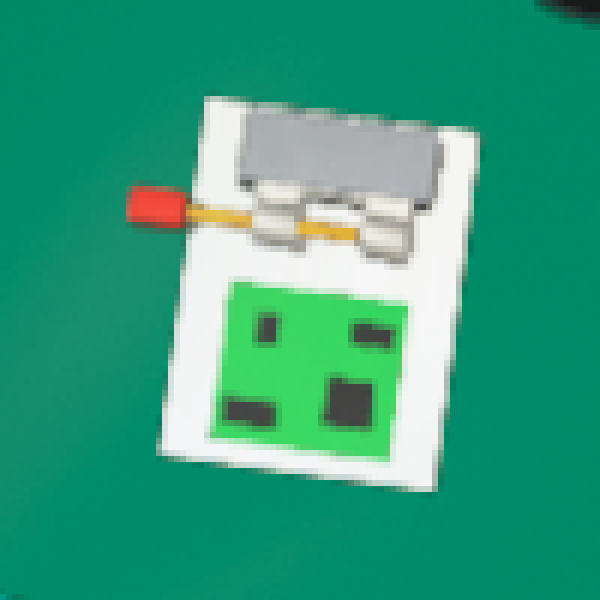

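View pics/covz.png

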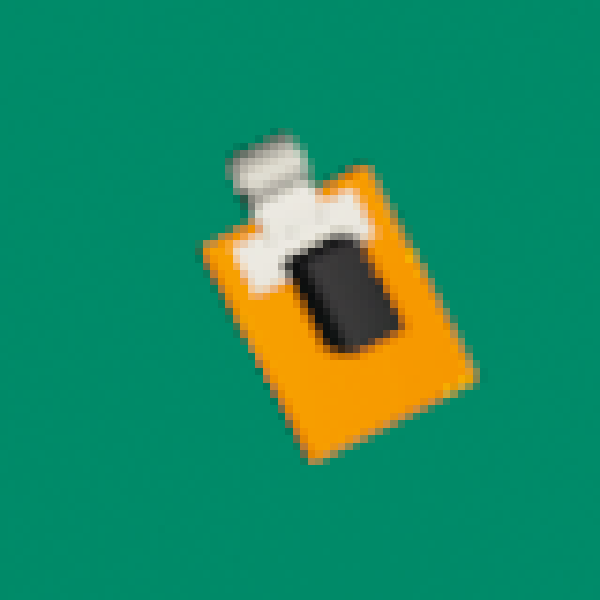

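{"fn": "send_rows", "kwargs": {
  "deltas": [
    [[2, 3, 0, 0, 0, 3], [4, 7, 0, 0, 0, 8], [6, 10, 0, 0, 0, 14], [8.5, 14, 0, 0, 0, 20], [11, 18, 0, 0, 0, 26], [13.5, 22, 0, 0, 0, 32], [16, 26, 0, 0, 0, 38], [18, 30, 0, 0, 0, 44], [20.5, 34, 0, 0, 0, 50], [23, 38, 0, 0, 0, 55], [25, 42, 0, 0, 0, 58], [27, 45, 0, 0, 0, 60]]
  ]
}}

```text
clock: 2.25
tcp_pos: [0.5034, -0.0733, 0.2316]
orientation: [0.0, 0.743, 0.67, 0.0]
wrist_force: [1.0, 0.5, -0.2]
finger_gap: 0.0854
```

{"fn": "send_rows", "kwargs": {
  "deltas": [
    [[2, 3.5, 0, 0, 0, 0], [4, 7, 0, 0, 0, 0], [6, 10, 0, 0, 0, 0], [8, 12.5, 0, 0, 0, 0], [8.5, 13.5, 0, 0, 0, 0], [8.5, 13.5, 0, 0, 0, 0], [8.5, 13.5, 0, 0, 0, 0]]
  ]
}}

```text
clock: 2.95
tcp_pos: [0.5871, 0.0586, 0.2311]
orientation: [-0.0, 0.744, 0.668, -0.001]
wrist_force: [-1.0, -0.0, -1.0]
finger_gap: 0.0856
```

```bash
cat >> h.py <<'E'
from scipy.spatial.transform import Rotation as Ro
def Rt(s):
    q=s['orientation']; return Ro.from_quat([q[1],q[2],q[3],q[0]]).as_matrix()
def wristworld(s,p):
    c=world(p); H=np.array(p['hand_eye']); X=c@H[:3,:3].T+H[:3,3]
    return X@Rt(s).T+s['tcp_pos']
E
python3 - <<'E'
from m import *; import pickle
s=get_state(); p=read_camera('wrist'); pickle.dump((s,p),open('w1.pkl','wb'))
print(s['tcp_pos'],s['orientation'],s['wrist_force'],p['vfov']); print(p['hand_eye'])
W=wristworld(s,p); z=W[...,2]; print(np.percentile(z,[1,50,99])); save(p,'w1.png')
R=Rt(s);print(R)
E
```

```text
[0.58711985 0.05863448 0.23113913] [-1.23455013e-04  7.43855152e-01  6.68340658e-01 -5.12608289e-04] [-1.0439526  -0.04553409 -0.95485534] 63.48675003195039
[[-3.49305610e-04 -9.45746394e-01 -3.24905580e-01  8.27863215e-02]
 [ 9.99999695e-01 -1.03608233e-04 -7.73512079e-04 -1.99685632e-04]
 [ 6.97883366e-04 -3.24905751e-01  9.45746142e-01 -1.43111591e-01]
 [ 0.00000000e+00  0.00000000e+00  0.00000000e+00  1.00000000e+00]]
[-0.00150528  0.00080521  0.31605186]
[[ 1.06641003e-01  9.94297157e-01 -9.27632642e-04]
 [ 9.94297410e-01 -1.06641498e-01 -5.01528628e-04]
 [-5.97592624e-04 -8.68859217e-04 -9.99999444e-01]]
```

View pics/w1.png

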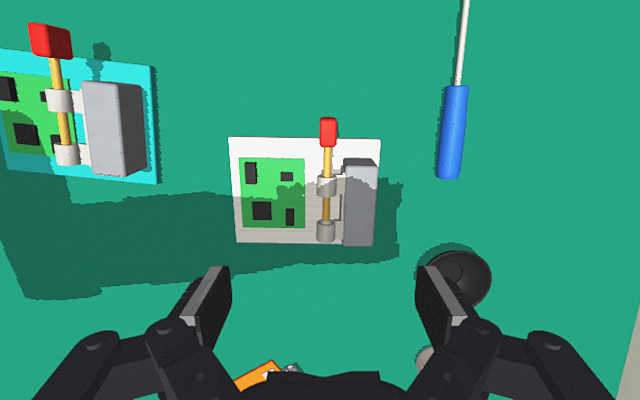

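The wrist view shows the grey jig plate (columns 230–380, rows 138–245), its red knob at (328,132), and its knuckles at (326,186) and (325,230). The driver and dish are clear of it.

```bash
python3 - <<'E'
from m import *; import pickle
s,p=pickle.load(open('w1.pkl','rb')); W=wristworld(s,p); z=W[...,2].copy(); z[p['z_map']==0]=-9
im=p['img']; hsv=cv2.cvtColor(im,cv2.COLOR_RGB2HSV)
def box(r0,r1,c0,c1):
    m=np.zeros((400,640),bool); m[r0:r1,c0:c1]=1; return m
rect(W,box(130,250,220,400)&(z>.008)&(z<.1),'all')
rect(W,box(130,250,225,325)&(z>.008)&(z<.03),'plateleft')
rect(W,box(150,250,341,385)&(abs(z-.058)<.003),'jamb')
red=((hsv[...,0]<8)|(hsv[...,0]>172))&(hsv[...,1]>150)
rect(W,box(110,150,310,350)&red&(z>.071),'knobtop')
rect(W,box(110,150,310,350)&red&(z>.03),'knob')
t=np.radians(-6.1); ex=np.array([np.cos(t),np.sin(t)]); ey=np.array([-ex[1],ex[0]])
m=box(130,250,300,350)&(z>.062)&(z<.08)
g=np.array([.5827,.0297])
q=(W[m][:,:2]-g); a=q@ex*1000; b=q@ey*1000
zz=W[m][:,2]
for lo in range(-40,100,5):
    k=(b>=lo)&(b<lo+5)
    if k.sum(): print(lo,k.sum(),np.round([a[k].min(),a[k].max(),np.median(a[k]),zz[k].max()*1000],1))
E
```

```text
all 15447 c [561.5  38.1] mean [561.5  39.8] s [145.6 169.9] ang 82.72 z 15.4
plateleft 9252 c [531.  34.] mean [528.7  39.3] s [129.8 110.3] ang 82.72 z 13.8
jamb 2730 c [619.5  23.3] mean [619.5  25.8] s [88.7 36.7] ang 83.91 z 58.2
knobtop 456 c [596.2 104.7] mean [595.8 105. ] s [25.2 14.6] ang 83.71 z 75.2
knob 469 c [596.2 104.7] mean [595.8 105.4] s [25.2 14.6] ang 83.71 z 75.2
-40 36 [-6.7 11.3  2.3 70.9]
-35 80 [-6.6 12.4  2.8 71.5]
-30 83 [-6.6 12.3  2.8 71.2]
-25 78 [-6.6 12.3  1.8 70.8]
-20 72 [-6.5 12.3  2.8 72.2]
-15 30 [-0.3  6.   2.8 65.6]
-10 33 [-0.2  5.9  2.8 66.3]
-5 30 [-0.2  5.9  2.8 65.2]
0 29 [-0.2  5.9  2.8 65.1]
5 35 [-0.2  6.9  3.8 65.6]
10 48 [-5.2 13.   3.8 71.3]
15 90 [-5.2 12.9  3.8 71.6]
20 91 [-5.2 12.8  3.7 71. ]
25 92 [-5.1 12.7  3.7 72. ]
30 84 [-5.1 12.7  3.8 72.1]
35 34 [ 0.8  6.7  3.8 66.2]
40 37 [ 0.8  7.7  3.8 65.7]
45 38 [ 0.8  7.7  3.7 65.7]
50 39 [ 0.8  7.6  3.7 65.5]
55 40 [ 0.8  7.6  4.7 66. ]
60 41 [-2.9 11.1  4.5 76.2]
65 87 [-2.9 12.   4.5 77. ]
70 99 [-2.8 11.9  4.5 77.1]
75 68 [-2.8 11.9  4.5 77.3]
```

```bash
cat > jig.py <<'E'
from m import *; import pickle
def jigfit(W,z,g=np.array([.5827,.0297]),deg=-7.25,m=None):
    t=np.radians(deg); ex=np.array([np.cos(t),np.sin(t)]); ey=np.array([-ex[1],ex[0]])
    q=W[...,:2]-g; a=q@ex*1000; b=q@ey*1000
    near=(abs(a)<16)&(z>.062)&(z<.09)&(b>-45)&(b<150)
    if m is not None: near&=m
    A=a[near];B=b[near]; 
    out=[]
    for lo in range(-40,140,4):
        k=(B>=lo)&(B<lo+4)
        if k.sum()>8: out.append((lo,int(k.sum()),round(A[k].min(),1),round(A[k].max(),1),round((A[k].min()+A[k].max())/2,1)))
    for o in out: print(o)
    side=near&(z>.066)&((abs(a-3)>5.0))&(b<45)   # knuckle flanks only
    bb=np.sort(b[side]); gaps=np.diff(bb); i=gaps.argmax(); print('knuckle b: %.1f..%.1f | %.1f..%.1f'%(bb[0],bb[i],bb[i+1],bb[-1]))
E
python3 - <<'E'
from jig import *
s,p=pickle.load(open('w1.pkl','rb')); W=wristworld(s,p); z=W[...,2].copy(); z[p['z_map']==0]=-9
m=np.zeros((400,640),bool); m[110:250,300:350]=1
jigfit(W,z,m=m)
p=pickle.load(open('top.pkl','rb')); W=world(p); z=W[...,2].copy(); z[p['z_map']==0]=-9
m=np.zeros((400,640),bool); m[170:200,300:370]=1
jigfit(W,z,m=m)
E
```

```text
(-40, 17, np.float64(-5.9), np.float64(12.0), np.float64(3.1))
(-36, 62, np.float64(-6.0), np.float64(12.0), np.float64(3.0))
(-32, 68, np.float64(-6.0), np.float64(13.0), np.float64(3.5))
(-28, 69, np.float64(-6.1), np.float64(12.9), np.float64(3.4))
(-24, 61, np.float64(-6.1), np.float64(12.8), np.float64(3.3))
(-20, 71, np.float64(-6.2), np.float64(12.6), np.float64(3.2))
(-16, 19, np.float64(0.0), np.float64(6.3), np.float64(3.1))
(-12, 23, np.float64(-0.1), np.float64(6.2), np.float64(3.1))
(-8, 27, np.float64(-0.2), np.float64(6.1), np.float64(3.0))
(-4, 25, np.float64(-0.2), np.float64(6.0), np.float64(2.9))
(0, 22, np.float64(-0.3), np.float64(5.9), np.float64(2.8))
(4, 27, np.float64(-0.4), np.float64(6.8), np.float64(3.2))
(8, 22, np.float64(-0.4), np.float64(6.7), np.float64(3.2))
(12, 55, np.float64(-5.5), np.float64(12.7), np.float64(3.6))
(16, 75, np.float64(-5.6), np.float64(12.5), np.float64(3.5))
(20, 73, np.float64(-5.6), np.float64(12.4), np.float64(3.4))
(24, 74, np.float64(-5.7), np.float64(12.3), np.float64(3.3))
(28, 79, np.float64(-5.8), np.float64(12.1), np.f
[... 1100 characters left out ...]
 10, np.float64(-5.0), np.float64(9.0), np.float64(2.0))
(16, 10, np.float64(-5.0), np.float64(8.3), np.float64(1.7))
(20, 10, np.float64(-5.4), np.float64(11.4), np.float64(3.0))
(24, 10, np.float64(-5.7), np.float64(10.6), np.float64(2.5))
(28, 9, np.float64(-4.2), np.float64(10.0), np.float64(2.9))
(32, 9, np.float64(-6.7), np.float64(9.4), np.float64(1.3))
(68, 10, np.float64(-4.5), np.float64(9.1), np.float64(2.3))
(72, 9, np.float64(-5.3), np.float64(8.4), np.float64(1.5))
(76, 9, np.float64(-5.7), np.float64(8.3), np.float64(1.3))
(80, 9, np.float64(-6.2), np.float64(8.1), np.float64(0.9))
(84, 9, np.float64(-6.5), np.float64(6.5), np.float64(0.0))
knuckle b: -33.0..-16.3 | 17.9..35.2
```

{"fn": "send_rows", "kwargs": {
  "deltas": [
    [[0.4, 2.3, -3, 0, 0, -0.6], [0.8, 4.6, -6, 0, 0, -1.1], [0.8, 4.6, -9, 0, 0, -1.1], [0.8, 4.6, -12, 0, 0, -1.1], [0.8, 4.6, -15, 0, 0, -1.1], [0.8, 4.6, -17.5, 0, 0, -1.1], [0.8, 4.6, -19, 0, 0, -1.1], [0.8, 4.6, -19, 0, 0, -1.1], [0.8, 4.6, -19, 0, 0, -1.1]]
  ]
}}

```text
clock: 3.9
tcp_pos: [0.5956, 0.1041, 0.0419]
orientation: [0.0, 0.751, 0.661, -0.0]
wrist_force: [0.3, -0.3, -0.1]
finger_gap: 0.0853
```

```bash
python3 - <<'E'
from h import *
s=get_state();print(s['tcp_pos'],Rt(s)[:,1],s['wrist_force'])
p=read_camera('wrist'); save(p,'w2.png')
E
```

```text
[0.59560974 0.10409994 0.04191263] [ 9.91876425e-01 -1.27205165e-01  5.57639015e-05] [ 0.33754031 -0.27535556 -0.0624632 ]
```

View pics/w2.png

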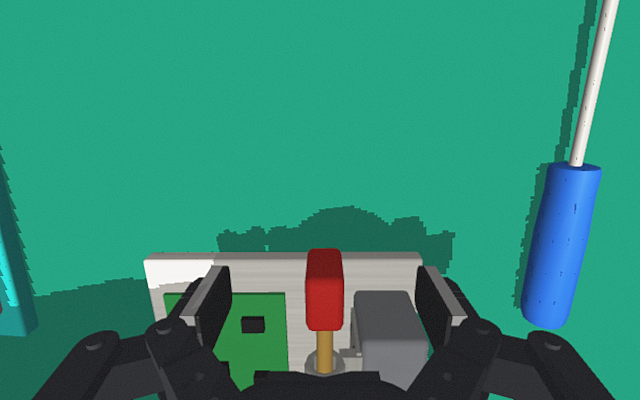

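The knob (324,290) sits between the open pads, slightly left of centre at column 331. I'm closing on it.

{"fn": "send_rows", "kwargs": {
  "deltas": [
    [[0, 0, 0, 0, 0, 0], [0, 0, 0, 0, 0, 0], [0, 0, 0, 0, 0, 0], [0, 0, 0, 0, 0, 0], [0, 0, 0, 0, 0, 0], [0, 0, 0, 0, 0, 0], [0, 0, 0, 0, 0, 0], [0, 0, 0, 0, 0, 0]]
  ],
  "jaw": -1,
  "force": 60
}}

```text
clock: 4.75
tcp_pos: [0.5963, 0.1052, 0.0417]
orientation: [0.0, 0.75, 0.661, 0.0]
wrist_force: [1.0, -0.2, 2.6]
finger_gap: 0.0149
```

{"fn": "send_rows", "kwargs": {
  "deltas": [
    [[0.05, 0.4, 0, 0, 0, 0], [0.1, 0.8, 0, 0, 0, 0], [0.15, 1.2, 0, 0, 0, 0], [0.2, 1.6, 0, 0, 0, 0], [0.25, 2.0, 0, 0, 0, 0], [0.3, 2.4, 0, 0, 0, 0], [0.35, 2.8, 0, 0, 0, 0], [0.4, 3.2, 0, 0, 0, 0], [0.44, 3.5, 0, 0, 0, 0], [0.44, 3.5, 0, 0, 0, 0]]
  ]
}}

```text
clock: 5.75
tcp_pos: [0.6007, 0.1401, 0.0417]
orientation: [0.001, 0.75, 0.661, -0.0]
wrist_force: [1.4, -4.3, 3.6]
finger_gap: 0.0155
```

{"fn": "send_rows", "kwargs": {
  "deltas": [
    [[0.02, 0.1, 0, 0, 0, 0], [0.03, 0.2, 0, 0, 0, 0], [0.04, 0.3, 0, 0, 0, 0], [0.04, 0.3, 0, 0, 0, 0]]
  ]
}}

```text
clock: 6.15
tcp_pos: [0.601, 0.1426, 0.0417]
orientation: [0.001, 0.75, 0.661, -0.0]
wrist_force: [1.5, -5.3, 3.8]
finger_gap: 0.0149
```

{"fn": "send_rows", "kwargs": {
  "deltas": [
    [[0.02, 0.1, 0, 0, 0, 0], [0.03, 0.2, 0, 0, 0, 0], [0.04, 0.3, 0, 0, 0, 0], [0.04, 0.3, 0, 0, 0, 0]]
  ]
}}

```text
clock: 6.55
tcp_pos: [0.601, 0.1429, 0.0417]
orientation: [0.002, 0.751, 0.66, -0.002]
wrist_force: [0.3, -14.5, 6.3]
finger_gap: 0.0155
```

{"fn": "send_rows", "kwargs": {
  "deltas": [
    [[-0.02, -0.2, 0, 0, 0, 0], [-0.02, -0.2, 0, 0, 0, 0]]
  ]
}}

```text
clock: 6.75
tcp_pos: [0.601, 0.1428, 0.0417]
orientation: [0.001, 0.751, 0.661, -0.001]
wrist_force: [0.4, -8.2, 5.3]
finger_gap: 0.0158
```

{"fn": "send_rows", "kwargs": {
  "deltas": [
    [[0, 0, 0, 0, 0, 0], [0, 0, 0, 0, 0, 0], [0, 0, 0, 0, 0, 0], [0, 0, 0, 0, 0, 0], [0, 0, 0, 0, 0, 0], [0, 0, 0, 0, 0, 0], [0, 0, 0, 0, 0, 0]]
  ],
  "jaw": 1
}}

```text
clock: 7.45
tcp_pos: [0.6008, 0.1443, 0.0413]
orientation: [-0.0, 0.75, 0.661, 0.0]
wrist_force: [0.1, -0.1, -1.0]
finger_gap: 0.0854
```

{"fn": "send_rows", "kwargs": {
  "deltas": [
    [[0, 0, 2, 0, 0, 0], [0, 0, 5, 0, 0, 0], [-0.3, -2.5, 9, 0, 0, 0], [-0.6, -5, 13, 0, 0, 0], [-0.8, -7, 16, 0, 0, 0], [-1, -8, 18, 0, 0, 0], [-1, -8, 18, 0, 0, 0], [-1, -8, 18, 0, 0, 0]]
  ]
}}

```text
clock: 8.25
tcp_pos: [0.5909, 0.0642, 0.2213]
orientation: [0.0, 0.75, 0.661, 0.0]
wrist_force: [-0.2, -0.5, -0.9]
finger_gap: 0.0854
```

```bash
python3 - <<'E'
from jig import *
s=get_state();print(s['tcp_pos'],Rt(s)[:,1],s['wrist_force'])
p=read_camera('wrist'); save(p,'w3.png'); pickle.dump((s,p),open('w3.pkl','wb'))
W=wristworld(s,p); z=W[...,2].copy(); z[p['z_map']==0]=-9
m=np.zeros((400,640),bool); m[50:265,270:360]=1
jigfit(W,z,m=m)
E
```

```text
[0.59091869 0.06415267 0.22127066] [ 9.92002195e-01 -1.26218428e-01  7.43429114e-04] [-0.24813851 -0.45611927 -0.91825485]
(-40, 19, np.float64(-5.8), np.float64(11.8), np.float64(3.0))
(-36, 61, np.float64(-5.7), np.float64(11.8), np.float64(3.0))
(-32, 63, np.float64(-5.7), np.float64(12.9), np.float64(3.6))
(-28, 73, np.float64(-5.6), np.float64(12.8), np.float64(3.6))
(-24, 67, np.float64(-5.6), np.float64(12.8), np.float64(3.6))
(-20, 72, np.float64(-5.6), np.float64(12.8), np.float64(3.6))
(12, 58, np.float64(-6.3), np.float64(12.5), np.float64(3.1))
(16, 77, np.float64(-6.3), np.float64(12.4), np.float64(3.1))
(20, 77, np.float64(-6.2), np.float64(12.4), np.float64(3.1))
(24, 79, np.float64(-6.2), np.float64(12.4), np.float64(3.1))
(28, 88, np.float64(-6.1), np.float64(12.3), np.float64(3.1))
(32, 56, np.float64(-5.1), np.float64(11.3), np.float64(3.1))
(36, 28, np.float64(-0.3), np.float64(6.5), np.float64(3.1))
(40, 30, np.float64(-0.3), np.float64(6.5), np.float64(3.1))
(44, 29, np.float64(-0.2), np.float64(6.5), np.float64(3.1))
(48, 29, np.float64(-0.2), np.float64(6.4), 
[... 526 characters left out ...]
0.1), np.float64(6.3), np.float64(3.1))
(88, 31, np.float64(-0.1), np.float64(6.3), np.float64(3.1))
(92, 39, np.float64(-0.0), np.float64(6.3), np.float64(3.1))
(96, 36, np.float64(-0.0), np.float64(6.3), np.float64(3.1))
(100, 66, np.float64(-4.2), np.float64(10.5), np.float64(3.2))
(104, 77, np.float64(-4.2), np.float64(10.5), np.float64(3.2))
(108, 88, np.float64(-4.2), np.float64(10.5), np.float64(3.2))
(112, 89, np.float64(-4.1), np.float64(10.4), np.float64(3.2))
(116, 89, np.float64(-4.0), np.float64(10.4), np.float64(3.2))
(120, 95, np.float64(-4.9), np.float64(10.4), np.float64(2.7))
(124, 51, np.float64(-4.0), np.float64(10.4), np.float64(3.2))
knuckle b: -37.0..-17.3 | 12.7..32.8
```

View pics/w3.png

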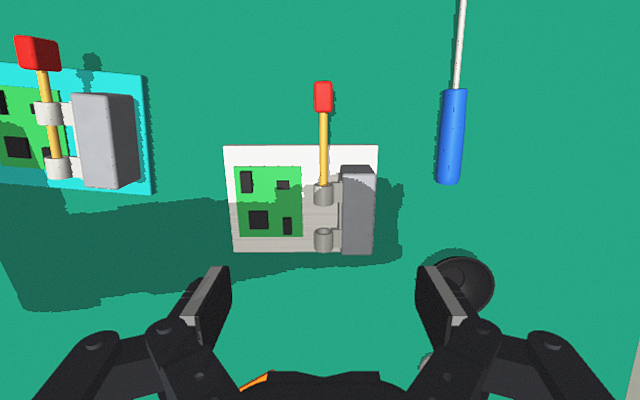

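The pin is at its stop: the knob centre is 116 mm from the gap centre (74 + 42), and the gap between the knuckles (323,195) and (323,240) is clear. Next is the cover.

{"fn": "send_rows", "kwargs": {
  "deltas": [
    [[-0.6, -2, 0, 0, 0, -4], [-1.5, -5, 0, 0, 0, -10], [-2.5, -8.5, 0, 0, 0, -17], [-3.6, -12, 0, 0, 0, -23], [-4.6, -15.5, 0, 0, 0, -29], [-5.7, -19, 0, 0, 0, -35], [-6.7, -22.5, 0, 0, 0, -41], [-7.8, -26, 0, 0, 0, -47], [-8.8, -29, 0, 0, 0, -52], [-9.3, -30.9, 0, 0, 0, -54.75], [-9.3, -30.9, 0, 0, 0, -54.75], [-9.3, -30.9, 0, 0, 0, -54.75]]
  ]
}}

```text
clock: 9.5
tcp_pos: [0.4973, -0.244, 0.2197]
orientation: [-0.001, 0.97, 0.242, -0.001]
wrist_force: [0.3, -0.1, 0.4]
finger_gap: 0.0852
```

```bash
python3 - <<'E'
from jig import *
s=get_state();print(s['tcp_pos'],Rt(s)[:,0],s['qvel'].round(3))
p=read_camera('wrist'); save(p,'w4.png'); pickle.dump((s,p),open('w4.pkl','wb'))
W=wristworld(s,p); z=W[...,2].copy(); z[p['z_map']==0]=-9
hsv=cv2.cvtColor(p['img'],cv2.COLOR_RGB2HSV)
reg=(abs(W[...,0]-.465)<.09)&(abs(W[...,1]+.262)<.09)
org=reg&(hsv[...,0]<20)&(hsv[...,1]>150)&(hsv[...,2]>60)&(z>.002)&(z<.012)
rect(W,org,'orange')
rect(W,reg&(z>.037)&(z<.047),'block')
rect(W,reg&(z>.0125)&(z<.03)&(hsv[...,1]<100)&(hsv[...,2]>100),'knuckle')
E
```

```text
[ 0.49734408 -0.24398402  0.21971275] [ 0.88241568  0.47046963 -0.00094742] [ 0.022 -0.01   0.003  0.004 -0.002  0.   ]
orange 2513 c [ 457.5 -270.9] mean [ 451.9 -273.2] s [89.9 69.4] ang 27.38 z 6.5
block 785 c [ 465.2 -267.2] mean [ 465.8 -266.4] s [39.7 23.2] ang 27.78 z 42.3
knuckle 378 c [ 499.7 -248.8] mean [ 511.3 -243. ] s [44.2 23.8] ang 27.65 z 19.1
```

View pics/w4.png

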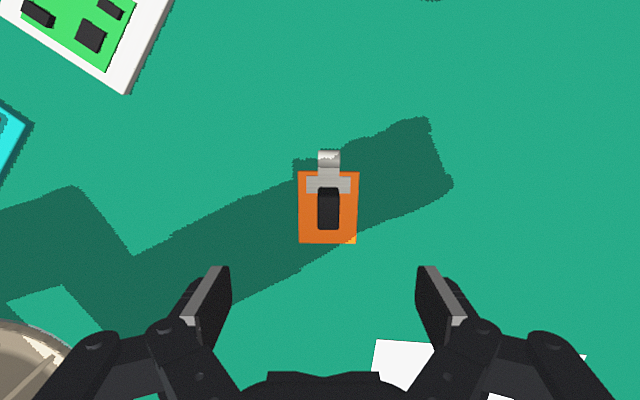

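The cover is upright in view: grip at (328,208), knuckle at (328,158). The block and knuckle positions agree with the 52 mm spacing, so I'm descending to grasp.

{"fn": "send_rows", "kwargs": {
  "deltas": [
    [[-1.2, -0.9, -3, 0, 0, -0.2], [-2.4, -1.7, -7, 0, 0, -0.4], [-3.2, -2.3, -11, 0, 0, -0.4], [-3.2, -2.3, -15, 0, 0, -0.4], [-3.2, -2.3, -18, 0, 0, -0.4], [-3.2, -2.3, -20, 0, 0, -0.4], [-3.2, -2.3, -20.8, 0, 0, -0.4], [-3.2, -2.3, -20.8, 0, 0, -0.4], [-3.2, -2.3, -20.8, 0, 0, -0.4]]
  ]
}}

```text
clock: 10.45
tcp_pos: [0.4666, -0.2676, 0.0142]
orientation: [0.0, 0.971, 0.239, 0.0]
wrist_force: [-0.2, -0.7, 0.5]
finger_gap: 0.0856
```

{"fn": "send_rows", "kwargs": {
  "deltas": [
    [[0, 0, 0, 0, 0, 0], [0, 0, 0, 0, 0, 0], [0, 0, 0, 0, 0, 0], [0, 0, 0, 0, 0, 0], [0, 0, 0, 0, 0, 0], [0, 0, 0, 0, 0, 0], [0, 0, 0, 0, 0, 0], [0, 0, 0, 0, 0, 0]]
  ],
  "jaw": -1,
  "force": 70
}}

```text
clock: 11.25
tcp_pos: [0.4661, -0.2682, 0.0139]
orientation: [0.0, 0.971, 0.239, 0.0]
wrist_force: [-0.7, 0.4, 5.5]
finger_gap: 0.0231
```

{"fn": "send_rows", "kwargs": {
  "deltas": [
    [[0, 0, 0.5, 0, 0, 0], [0, 0, 1.5, 0, 0, 0], [0, 0, 3, 0, 0, 0], [0, 0, 5, 0, 0, 0], [0, 0, 8, 0, 0, 0], [0, 0, 11, 0, 0, 0], [0, 0, 13, 0, 0, 0], [0, 0, 13, 0, 0, 0], [0, 0, 13, 0, 0, 0]]
  ]
}}

```text
clock: 12.15
tcp_pos: [0.4657, -0.2678, 0.1432]
orientation: [0.0, 0.971, 0.239, 0.0]
wrist_force: [-0.8, -0.3, -2.1]
finger_gap: 0.0232
```

```bash
python3 - <<'E'
from jig import *
s=get_state();print(s['tcp_pos'],Rt(s)[:,0],Rt(s)[:,2],s['wrist_force'],s['finger_gap'])
p=read_camera('wrist'); save(p,'w5.png'); pickle.dump((s,p),open('w5.pkl','wb'))
E
```

```text
[ 0.4656988  -0.26779052  0.14322162] [8.85975625e-01 4.63731803e-01 8.67466968e-05] [ 2.73778692e-04 -3.36001451e-04 -9.99999906e-01] [-0.79526211 -0.33986465 -2.05176493] 0.02323861024555992
```

View pics/w5.png

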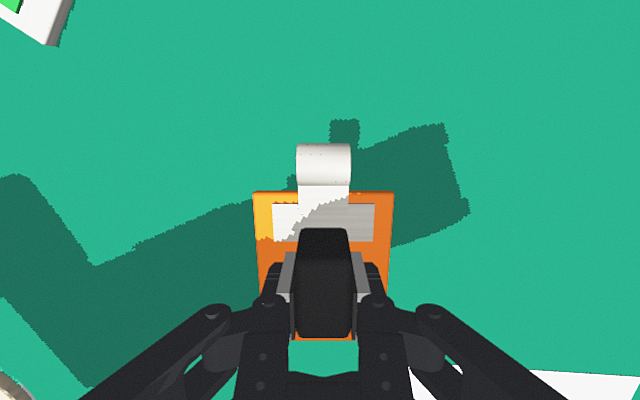

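The cover is held: knuckle at (324,165), pads on the black block. Next I'll measure the bore and the plate tilt in the tool frame.

```bash
cat > cov.py <<'E'
from jig import *
from scipy.optimize import least_squares
def toolpts(p):
    c=world(p); H=np.array(p['hand_eye']); return c@H[:3,:3].T+H[:3,3]
def coverfit(p,verbose=True):
    T=toolpts(p); ok=p['z_map']>0; hsv=cv2.cvtColor(p['img'],cv2.COLOR_RGB2HSV)
    org=ok&(hsv[...,0]<20)&(hsv[...,1]>150)&(hsv[...,2]>60)&(abs(T[...,2]-.007)<.02)&(T[...,0]<.045)&(T[...,0]>-.07)
    P=T[org]
    A=np.c_[P[:,0],P[:,1],np.ones(len(P))]
    for _ in range(3):
        k=np.linalg.lstsq(A,P[:,2],rcond=None)[0]; r=P[:,2]-A@k; g=abs(r)<max(2.5*r.std(),.0015); A=A[g];P=P[g]
    print('plate n',len(P),'z=%.4f + %.2fdeg*x + %.2fdeg*y'%(k[2],np.degrees(k[0]),np.degrees(k[1])),'rms',r.std())
    kn=ok&(hsv[...,1]<60)&(abs(T[...,1])<.02)&(T[...,0]>.040)&(T[...,0]<.070)&(T[...,2]<.02)&(T[...,2]>-.015)
    K=T[kn]; 
    # cylinder radius 10mm, axis near y
    def res(v): 
        x0,z0,sx,sz=v
        return np.hypot(K[:,0]-x0-sx*K[:,1],K[:,2]-z0-sz*K[:,1])-.010
    o=least_squares(res,[.052,.012,0,0],loss='soft_l1',f_scale=.001)
    x0,z0,sx,sz=o.x
    ymid=(np.percentile(K[:,1],1)+np.percentile(K[:,1],99))/2
    print('knuckle n',len(K),'x0 %.4f z0 %.4f sx %.2f sz %.2f deg'%(x0,z0,np.degrees(sx),np.degrees(sz)),'y %.4f..%.4f'%(np.percentile(K[:,1],1),np.percentile(K[:,1],99)),'rms',o.fun.std())
    return np.array([x0+sx*ymid,ymid,z0+sz*ymid]),sx,k
E
python3 - <<'E'
from cov import *
s,p=pickle.load(open('w5.pkl','rb'))
b,sx,k=coverfit(p); print(b, Rt(s)@b+s['tcp_pos'])
def jk(s,p):
    W=wristworld(s,p);
    t=np.radians(-7.25); ex=np.array([np.cos(t),np.sin(t)]); ey=np.array([-ex[1],ex[0]])
    q=(W[...,:2]-[.5856,.0270]); a=q@ex; bb=q@ey; z=W[...,2]; hsv=cv2.cvtColor(p['img'],cv2.COLOR_RGB2HSV)
    for lo,hi in((-.034,-.016),(.016,.034)):
        m=(p['z_map']>0)&(abs(a)<.012)&(bb>lo)&(bb<hi)&(z>.06)&(z<.08)
        A=a[m];Z=z[m]; o=least_squares(lambda v:np.hypot(A-v[0],Z-v[1])-.01,[0,.06],loss='soft_l1',f_scale=.001); print('jig knuckle',lo,o.x*1000,m.sum())
jk(*pickle.load(open('w1.pkl','rb')))
jk(*pickle.load(open('w3.pkl','rb')))
E
```

```text
plate n 3370 z=0.0075 + 0.23deg*x + 0.01deg*y rms 0.0006086581434678592
knuckle n 2352 x0 0.0509 z0 0.0037 sx -0.06 sz 0.10 deg y -0.0110..0.0121 rms 0.0005354663918498662
[0.05092739 0.00054045 0.00368353] [ 0.51107086 -0.24465393  0.13954274]
jig knuckle -0.034 [ 0.1165727  60.09388707] 303
jig knuckle 0.016 [-0.06326794 60.18243546] 345
jig knuckle -0.034 [5.88212142e-02 6.01638260e+01] 308
jig knuckle 0.016 [-4.94016101e-02  6.01719964e+01] 355
```

{"fn": "send_rows", "kwargs": {
  "deltas": [
    [[0.3, 1, 0, 0, 0, -1], [0.8, 3, 0, 0, 0, -3.5], [1.4, 6, 0, 0, 0, -7], [2.1, 9, 0, 0, 0, -10.5], [2.8, 12, 0, 0, 0, -14], [3.5, 15, 0, 0, 0, -17.5], [4.2, 18, 0, 0, 0, -21], [4.9, 21, 0, 0, 0, -24.5], [5.6, 24, 0, 0, 0, -28], [6.2, 27, 0, 0, 0, -31.5], [6.7, 29, 0, 0, 0, -34], [6.95, 30.2, 0, 0, 0, -34.9]]
  ]
}}

```text
clock: 13.4
tcp_pos: [0.533, 0.0258, 0.1413]
orientation: [-0.005, 0.999, -0.053, -0.002]
wrist_force: [-0.3, -0.9, -2.8]
finger_gap: 0.0227
```

{"fn": "send_rows", "kwargs": {
  "deltas": [
    [[0, 0, -1, 0, 0, 0], [0, 0, -2, 0, 0, 0], [0, 0, -3, 0, 0, 0], [0, 0, -3.5, 0, 0, 0], [0, 0, -3.5, 0, 0, 0], [0, 0, -3.5, 0, 0, 0]]
  ]
}}

```text
clock: 14.0
tcp_pos: [0.534, 0.0229, 0.1082]
orientation: [-0.004, 0.998, -0.056, 0.0]
wrist_force: [-0.2, 0.3, -2.6]
finger_gap: 0.0233
```

```bash
cat > both.py <<'E'
from cov import *
import sys
def both(name):
    s=get_state(); p=read_camera('wrist'); save(p,name+'.png'); pickle.dump((s,p),open(name+'.pkl','wb'))
    R=Rt(s); print('tcp',s['tcp_pos'],'yaw',np.degrees(np.arctan2(R[1,0],R[0,0])),'z',R[:,2],'F',s['wrist_force'],'qv',abs(s['qvel']).max())
    b,sx,k=coverfit(p); X=R@b+s['tcp_pos']; print('bore tool',b,'world',X)
    t=np.radians(-7.25); ex=np.array([np.cos(t),np.sin(t)]); ey=np.array([-ex[1],ex[0]])
    d=np.array([.5856,.0270])-X[:2]; print('to go mm: jig x %.1f y %.1f z %.1f'%(d@ex*1e3,d@ey*1e3,60-X[2]*1e3),'world',d*1e3)
    W=wristworld(s,p); q=(W[...,:2]-[.5856,.0270]); a=q@ex*1e3; bb=q@ey*1e3; z=W[...,2]; ok=p['z_map']>0
    for lo,hi in((-34,-16),(16,34)):
        m=ok&(abs(a)<12)&(bb>lo)&(bb<hi)&(z>.06)&(z<.08)
        if m.sum()>30:
            A=a[m]/1e3;Z=z[m]; o=least_squares(lambda v:np.hypot(A-v[0],Z-v[1])-.01,[0,.06],loss='soft_l1',f_scale=.001); print('jig knuckle',lo,o.x*1000,m.sum())
    m=ok&(abs(a)<9)&(a<2)&(abs(bb)<45)&(z>.062)&(z<.08); v=np.sort(bb[m]); 
    if len(v): print('b hist',np.histogram(v,bins=np.arange(-45,46,3))[0], v[0],v[-1])
both(sys.argv[1])
E
python3 both.py w6
```

```text
tcp [0.53399395 0.02290688 0.10824252] yaw -6.377307941454456 z [ 6.37537030e-04  8.57057998e-03 -9.99963069e-01] F [-0.22367433  0.29922289 -2.64506805] qv 0.011990624837353655
plate n 3667 z=0.0075 + 0.19deg*x + 0.01deg*y rms 0.0006144726561978927
knuckle n 2425 x0 0.0513 z0 0.0037 sx 0.12 sz -0.02 deg y -0.0108..0.0125 rms 0.0005578892636697861
bore tool [0.05134088 0.0008454  0.00368218] world [0.58492557 0.0163956  0.10453687]
to go mm: jig x -0.7 y 10.6 z -44.5 world [ 0.67442561 10.60440338]
jig knuckle -34 [ 0.69205243 60.26664446] 688
jig knuckle 16 [ 0.64458543 60.28458476] 1055
b hist [ 0  0  0 55 83 81 26  0  0  0  0  0  0  0  0  0  0  0  0 19 84 84 82 82
 80 89 41 36 43 40] -35.05545014296125 44.97296266374676
```

View pics/w6.png

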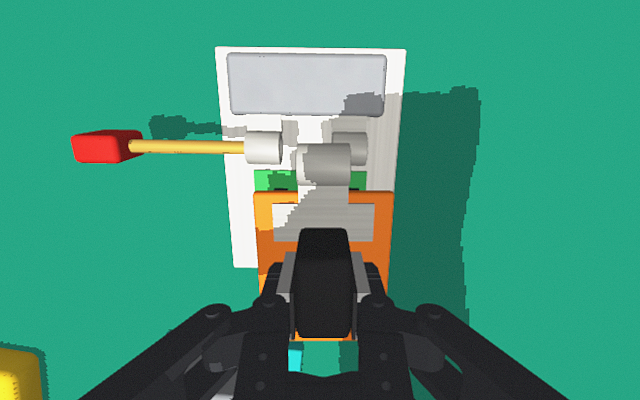

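Knuckle (324,165) is right of the gap centre. The last move stopped about 11 mm short in y and left 0.5° of tilt, so I'm correcting both before descending.

{"fn": "send_rows", "kwargs": {
  "deltas": [
    [[0.05, 0.5, 0, -0.25, 0, -0.4], [0.12, 1.13, 0, -0.49, 0.03, -0.87], [0.12, 1.13, 0, -0.49, 0.03, -0.87], [0.12, 1.13, 0, -0.49, 0.03, -0.87], [0.12, 1.13, 0, -0.49, 0.03, -0.87]]
  ]
}}

```text
clock: 14.55
tcp_pos: [0.5341, 0.0239, 0.1084]
orientation: [-0.004, 0.998, -0.055, 0.0]
wrist_force: [-0.3, -0.6, -2.1]
finger_gap: 0.0234
```

```bash
python3 both.py w7
```

```text
tcp [0.53407688 0.02385902 0.1084007 ] yaw -6.272998946669563 z [ 0.0013773   0.00856501 -0.99996237] F [-0.2805562  -0.58157509 -2.06081346] qv 0.0016010212322259414
plate n 3675 z=0.0075 + 0.20deg*x + 0.01deg*y rms 0.0006136426185032658
knuckle n 2422 x0 0.0513 z0 0.0037 sx 0.06 sz -0.16 deg y -0.0108..0.0124 rms 0.0005655211754444707
bore tool [0.051345   0.00082111 0.00368651] world [0.58502981 0.01746418 0.10472946]
to go mm: jig x -0.6 y 9.5 z -44.7 world [0.57018674 9.53582387]
jig knuckle -34 [ 0.74098231 60.22921697] 722
jig knuckle 16 [ 0.60508847 60.22756821] 1060
b hist [ 0  0  0 58 81 84 54  0  0  0  0  0  0  0  0  0  0  0  0 18 83 82 85 81
 85 83 40 38 41 38] -35.11893646778693 44.87779154016204
```

View pics/w7.png

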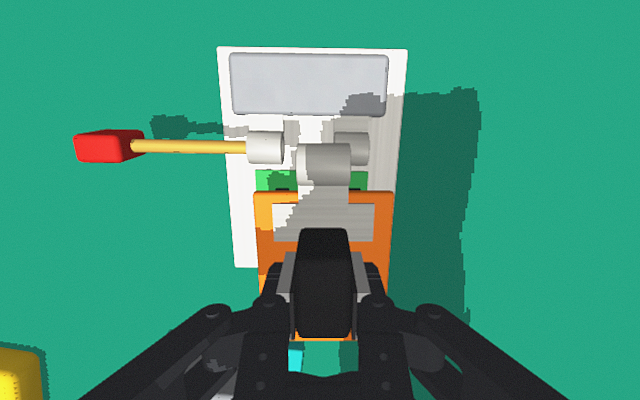

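```bash
python3 - <<'E'
from h import *
print(get_state()['joint_pos'].round(3))
for n in('scene','top'):
    p=read_camera(n); save(p,n+'1.png')
E
```

```text
[-0.11   0.304 -0.278  0.988  0.009  3.141]
```

View pics/scene1.png

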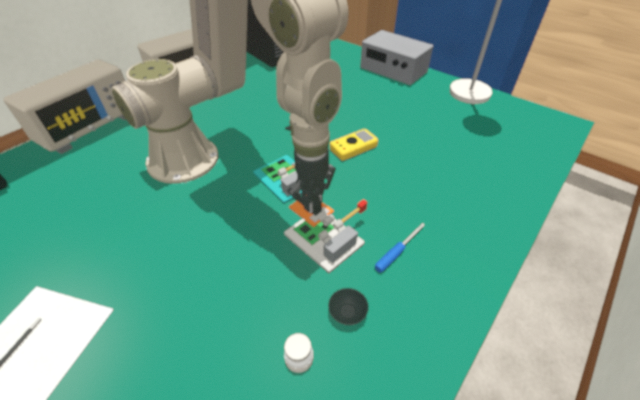

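Joint 6 is at its 3.141 limit. The target needs about 182°, and −178° gives the same pose, so I'll raise the cover clear and unwind the wrist nearly one full turn while holding it.

{"fn": "send_rows", "kwargs": {
  "deltas": [
    [[0, 0, 1, 0, 0, 3], [0, 0, 3, 0, 0, 10], [0, 0, 4, 0, 0, 18], [0, 0, 4, 0, 0, 26], [0, 0, 4, 0, 0, 34], [0, 0, 4, 0, 0, 42], [0, 0, 4, 0, 0, 50], [0, 0, 4, 0, 0, 58], [0, 0, 4, 0, 0, 66], [0, 0, 4, 0, 0, 74], [0, 0, 4, 0, 0, 82], [0, 0, 4, 0, 0, 90]]
  ]
}}

```text
clock: 15.9
tcp_pos: [0.534, 0.0238, 0.1483]
orientation: [-0.003, 0.743, 0.669, -0.003]
wrist_force: [-0.9, 0.2, -2.3]
finger_gap: 0.0231
```

```bash
python3 - <<'E'
from h import *
s=get_state();print(s['joint_pos'].round(3),s['tcp_pos'],Rt(s).round(4),s['finger_gap'])
E
```

```text
[-0.106  0.282 -0.204  1.093  0.     1.569] [0.53402593 0.02379256 0.14827902] [[ 1.037e-01  9.946e-01 -8.700e-03]
 [ 9.946e-01 -1.037e-01  1.200e-03]
 [ 3.000e-04 -8.800e-03 -1.000e+00]] 0.023121526212217573
```

{"fn": "send_rows", "kwargs": {
  "deltas": [
    [[0, 0, 0, 0, 0, 8], [0, 0, 0, 0, 0, 16], [0, 0, 0, 0, 0, 24], [0, 0, 0, 0, 0, 32], [0, 0, 0, 0, 0, 40], [0, 0, 0, 0, 0, 48], [0, 0, 0, 0, 0, 56], [0, 0, 0, 0, 0, 64], [0, 0, 0, 0, 0, 72], [0, 0, 0, 0, 0, 80], [0, 0, 0, 0, 0, 88], [0, 0, 0, 0, 0, 96]]
  ]
}}

```text
clock: 17.1
tcp_pos: [0.534, 0.0238, 0.1483]
orientation: [-0.0, -0.0, 1.0, -0.004]
wrist_force: [-0.3, -0.1, -2.1]
finger_gap: 0.0227
```

{"fn": "send_rows", "kwargs": {
  "deltas": [
    [[0, 0, 0, 0, 0, 8], [0, 0, 0, 0, 0, 16], [0, 0, 0, 0, 0, 24], [0, 0, 0, 0, 0, 32], [0, 0, 0, 0, 0, 40], [0, 0, 0, 0, 0, 48], [0, 0, 0, 0, 0, 56], [0, 0, 0, 0, 0, 64], [0, 0, 0, 0, 0, 72], [0, 0, 0, 0, 0, 80], [0, 0, 0, 0, 0, 88], [0, 0, 0, 0, 0, 96]]
  ]
}}

```text
clock: 18.3
tcp_pos: [0.534, 0.0238, 0.1483]
orientation: [-0.003, 0.743, -0.669, 0.003]
wrist_force: [-0.6, 0.0, -2.9]
finger_gap: 0.0228
```

{"fn": "send_rows", "kwargs": {
  "deltas": [
    [[0, 0, 0, 0, 0, 8], [0, 0, 0, 0, 0, 16], [0, 0, 0, 0, 0, 24], [0, 0, 0, 0, 0, 32], [0, 0, 0, 0, 0, 40], [0, 0, 0, 0, 0, 48], [0, 0, 0, 0, 0, 56], [0, 0, 0, 0, 0, 64], [0, 0, 0, 0, 0, 70], [0, 0, 0, 0, 0, 72], [0, 0, 0, 0, 0, 72], [0, 0, 0, 0, 0, 72]]
  ]
}}

```text
clock: 19.5
tcp_pos: [0.534, 0.0238, 0.1483]
orientation: [-0.004, 0.994, -0.107, 0.001]
wrist_force: [-0.5, 0.6, -1.4]
finger_gap: 0.0232
```

```bash
python3 - <<'E'
from h import *
s=get_state();R=Rt(s);print(s['joint_pos'].round(3),s['tcp_pos'],R.round(4),s['finger_gap'],np.degrees(np.arctan2(R[1,0],R[0,0])))
E
```

```text
[-0.111  0.274 -0.216  1.08   0.009 -3.037] [0.53404294 0.02381966 0.14827796] [[ 9.769e-01 -2.136e-01  2.100e-03]
 [-2.136e-01 -9.769e-01  8.400e-03]
 [ 3.000e-04 -8.700e-03 -1.000e+00]] 0.02321781639898421 -12.33382695275108
```

{"fn": "send_rows", "kwargs": {
  "deltas": [
    [[0.04, 0.3, -0.5, -0.2, 0, 2], [0.08, 0.7, -1.5, -0.48, 0.12, 4], [0.12, 1.04, -3, -0.48, 0.12, 5.1], [0.12, 1.04, -4, -0.48, 0.12, 5.1], [0.12, 1.04, -4, -0.48, 0.12, 5.1], [0.12, 1.04, -4, -0.48, 0.12, 5.1], [0.12, 1.04, -4, -0.48, 0.12, 5.1]]
  ]
}}

```text
clock: 20.2
tcp_pos: [0.5357, 0.0341, 0.1088]
orientation: [0.0, 0.998, -0.063, 0.0]
wrist_force: [-0.6, -1.0, -2.1]
finger_gap: 0.0229
```

```bash
python3 both.py w8
```

```text
tcp [0.53569755 0.03411259 0.1087819 ] yaw -7.18272695557991 z [ 5.42509934e-04 -4.28034161e-05 -9.99999852e-01] F [-0.60043133 -0.9815202  -2.13847462] qv 0.005149774680358281
plate n 3645 z=0.0075 + 0.18deg*x + -0.01deg*y rms 0.0006186448019461774
knuckle n 2430 x0 0.0514 z0 0.0037 sx 0.03 sz -0.11 deg y -0.0108..0.0125 rms 0.000559284359018631
bore tool [0.05138463 0.00083472 0.00372216] world [0.58657659 0.02685942 0.10508766]
to go mm: jig x -1.0 y 0.0 z -45.1 world [-0.97658589  0.14057624]
jig knuckle -34 [ 0.78511058 60.2836593 ] 1043
jig knuckle 16 [ 0.6421737 60.2216787] 1066
b hist [ 0  0  0 50 82 78 84 81 79 60  0  0  0  0  0  0  0  0  0  0 61 79 78 86
 79 79 43 38 41 41] -34.90673346140572 44.97766944385431
```

View pics/w8.png

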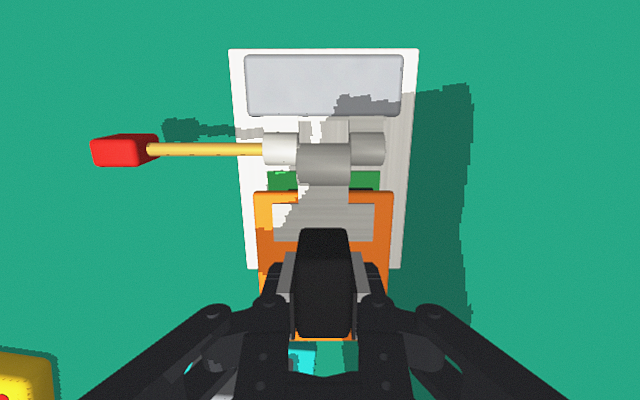

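The knuckle (325,163) is now centred between the fixed knuckles (281,148) and (367,148), with about 0.3 mm of relative error. I'm descending.

{"fn": "send_rows", "kwargs": {
  "deltas": [
    [[-0.03, 0, -0.7, 0, 0, 0], [-0.03, 0, -1.4, 0, 0, 0], [-0.03, 0, -2.0, 0, 0, 0], [-0.03, 0, -2.5, 0, 0, 0], [-0.03, 0, -2.5, 0, 0, 0], [-0.03, 0, -2.5, 0, 0, 0]]
  ]
}}

```text
clock: 20.85
tcp_pos: [0.5348, 0.0342, 0.0831]
orientation: [-0.0, 0.998, -0.063, -0.0]
wrist_force: [0.4, -0.4, -1.8]
finger_gap: 0.0227
```

```bash
python3 both.py w9
```

```text
tcp [0.53480426 0.03424413 0.08310403] yaw -7.177858757899859 z [-8.00349459e-04  1.67940608e-04 -9.99999666e-01] F [ 0.42548272 -0.38268062 -1.81144327] qv 0.007572144389232392
plate n 3891 z=0.0075 + 0.23deg*x + -0.07deg*y rms 0.0006109095271402583
knuckle n 3189 x0 0.0515 z0 0.0039 sx -0.55 sz -0.34 deg y -0.0196..0.0195 rms 0.0015818470664737893
bore tool [ 5.15297770e-02 -2.25874582e-05  3.89080320e-03] world [0.58592989 0.02782855 0.07917123]
to go mm: jig x -0.2 y -0.9 z -19.2 world [-0.32989408 -0.82855455]
jig knuckle -34 [ 0.69893754 60.30194576] 1379
jig knuckle 16 [ 0.65110545 60.30469428] 1384
b hist [  0   0   0  67 104 100 102 109  97 113   0   0   0   0   0   0   0   0
   0  18 106 105 105 102 107 100  53  51  50  49] -35.011393891596796 44.99927496091572
```

```bash
sed -i 's/(abs(T\[...,1\])<.02)/(abs(T[...,1]-.0008)<.0138)/' cov.py; python3 - <<'E'
from cov import *
s,p=pickle.load(open('w9.pkl','rb'))
b,sx,k=coverfit(p);X=Rt(s)@b+s['tcp_pos'];t=np.radians(-7.25); ex=np.array([np.cos(t),np.sin(t)]); ey=np.array([-ex[1],ex[0]])
d=X[:2]-[.5856,.0270];print(b,X,d@ex*1e3,d@ey*1e3)
E
```

```text
plate n 3891 z=0.0075 + 0.23deg*x + -0.07deg*y rms 0.0006109095271402583
knuckle n 2418 x0 0.0514 z0 0.0037 sx -0.13 sz -0.19 deg y -0.0108..0.0125 rms 0.0005603460335136798
[0.05135661 0.00082722 0.00367522] [0.58565208 0.02700701 0.07938689] 0.05077696154136232 0.013521784639913255
```

{"fn": "send_rows", "kwargs": {
  "deltas": [
    [[0.03, 0, -0.5, 0, 0, 0], [0.05, 0, -1.0, 0, 0, 0], [0.05, 0, -1.5, 0, 0, 0], [0.05, 0, -1.9, 0, 0, 0], [0.05, 0, -1.9, 0, 0, 0], [0.05, 0, -1.9, 0, 0, 0], [0.05, 0, -1.9, 0, 0, 0]]
  ]
}}

```text
clock: 21.6
tcp_pos: [0.5356, 0.0342, 0.0645]
orientation: [-0.0, 0.998, -0.063, 0.0]
wrist_force: [0.4, -0.1, -2.0]
finger_gap: 0.0229
```

```bash
python3 both.py w10
```

```text
tcp [0.53563852 0.03418794 0.06447873] yaw -7.179430555264119 z [ 1.07164562e-05  5.68907169e-05 -9.99999998e-01] F [ 0.37769457 -0.0557728  -1.96767915] qv 0.0033357187484531637
plate n 4209 z=0.0075 + 0.13deg*x + 0.04deg*y rms 0.0006086888862191296
knuckle n 2788 x0 0.0520 z0 0.0038 sx 0.18 sz -0.25 deg y -0.0112..0.0128 rms 0.00242527783136973
bore tool [0.05195418 0.00080271 0.00382784] world [0.58708508 0.02689866 0.06065103]
to go mm: jig x -1.5 y -0.1 z -0.7 world [-1.48507744  0.10133662]
jig knuckle -34 [ 0.76058123 60.28189878] 1757
jig knuckle 16 [ 0.65143714 60.25491141] 1743
b hist [  0   0   0  83 130 129 133 124 135 130   0 117 126 129 130 128 126 127
 121  29 134 128 130 125 131 131  60  60  58  61] -35.19876994812711 44.939785079674024
```

View pics/w10.png

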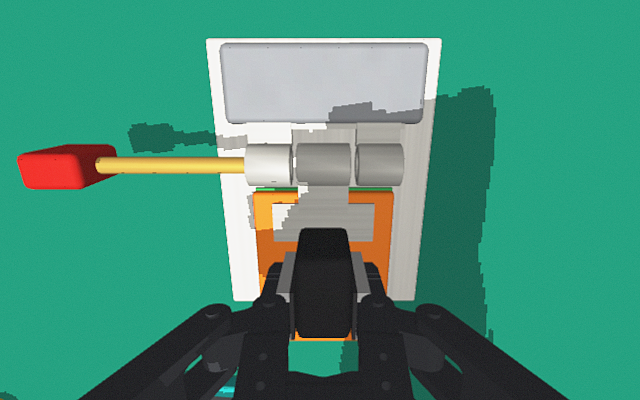

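The three knuckles are in line on rows 143–186, with gaps on both sides of the middle one. I'll compare all three with the same fit.

```bash
cat > fin.py <<'E'
from cov import *
import sys
def fin(s,p):
    t=np.radians(-7.25); ex=np.array([np.cos(t),np.sin(t)]); ey=np.array([-ex[1],ex[0]])
    W=wristworld(s,p); q=(W[...,:2]-[.5856,.0270]); a=q@ex*1e3; bb=q@ey*1e3; z=W[...,2]; ok=p['z_map']>0
    for lo,hi in((-34,-16),(-11,-3),(3,11),(16,34)):
        m=ok&(abs(a)<10)&(bb>lo)&(bb<hi)&(z>.062)&(z<.08)
        A=a[m]/1e3;Z=z[m]; o=least_squares(lambda v:np.hypot(A-v[0],Z-v[1])-.01,[0,.06],loss='soft_l1',f_scale=.001); print(lo,hi,o.x*1000,m.sum())
    m=ok&(abs(a)<7)&(z>.064)&(z<.08)&(abs(bb)<40); v=np.sort(bb[m]); d=np.diff(v); i=np.sort(np.argsort(d)[-2:]); print('gaps',[(v[j],v[j+1]) for j in i])
if len(sys.argv)>1:
    s,p=pickle.load(open(sys.argv[1]+'.pkl','rb')); fin(s,p)
E
python3 fin.py w10
```

```text
-34 -16 [ 0.80158548 60.27955042] 1637
-11 -3 [ 1.06517907 60.82825662] 726
3 11 [ 1.04003894 60.79067376] 706
16 34 [ 0.68447703 60.25322083] 1634
gaps [(np.float64(-15.035744295346959), np.float64(-11.996692976463827)), (np.float64(12.09934736447794), np.float64(14.669293159633817))]
```

{"fn": "send_rows", "kwargs": {
  "deltas": [
    [[-0.03, 0, -0.05, 0, 0, 0], [-0.03, 0, -0.05, 0, 0, 0], [-0.03, 0, -0.05, 0, 0, 0], [-0.03, 0, -0.05, 0, 0, 0], [-0.03, 0, -0.05, 0, 0, 0], [-0.03, 0, -0.05, 0, 0, 0], [-0.03, 0, -0.05, 0, 0, 0], [-0.03, 0, -0.05, 0, 0, 0]]
  ]
}}

```text
clock: 22.45
tcp_pos: [0.5352, 0.0342, 0.0638]
orientation: [-0.0, 0.998, -0.063, -0.0]
wrist_force: [0.4, 0.4, -3.9]
finger_gap: 0.0228
```

```bash
python3 both.py w11; python3 fin.py w11; python3 - <<'E'
from h import *
p=read_camera('top'); save(p,'top2.png')
p=read_camera('scene'); save(p,'scene2.png')
s=get_state(); print(s['wrist_force'],abs(s['qvel']).max(),s['tcp_pos'])
E
```

```text
tcp [0.53518181 0.03419803 0.06384396] yaw -7.179806030766881 z [-2.30618239e-04  7.53136496e-05 -9.99999971e-01] F [ 0.39169794  0.38631525 -3.92827139] qv 0.0027865300178753147
plate n 4192 z=0.0075 + 0.12deg*x + 0.03deg*y rms 0.0006121611152636616
knuckle n 2739 x0 0.0519 z0 0.0038 sx -0.03 sz -0.07 deg y -0.0111..0.0127 rms 0.002358551147721542
bore tool [0.05185488 0.0007947  0.00380798] world [0.58652988 0.02692884 0.06002359]
to go mm: jig x -0.9 y -0.0 z -0.0 world [-0.92987977  0.07115571]
jig knuckle -34 [ 0.78171042 60.31341946] 1761
jig knuckle 16 [ 0.68240551 60.27865794] 1763
b hist [  0   0   0  86 126 129 126 133 122 137   0 126 137 136 137 138 134 133
 127  28 130 131 128 127 132 134  58  64  61  63] -35.25809318610647 44.91605947556577
-34 -16 [ 0.79854734 60.31072855] 1633
-11 -3 [ 0.58538939 60.16560239] 745
3 11 [ 0.5672375  60.14913928] 736
16 34 [ 0.70473597 60.27706662] 1646
gaps [(np.float64(-15.101513277982438), np.float64(-12.013958368689295)), (np.float64(12.087147465952016), np.float64(14.695121936172907))]
[-0.91255607  0.06395563 -1.4880103 ] 0.0017379597008488781 [0.53517071 0.03420499 0.06382309]
```

View pics/scene2.png

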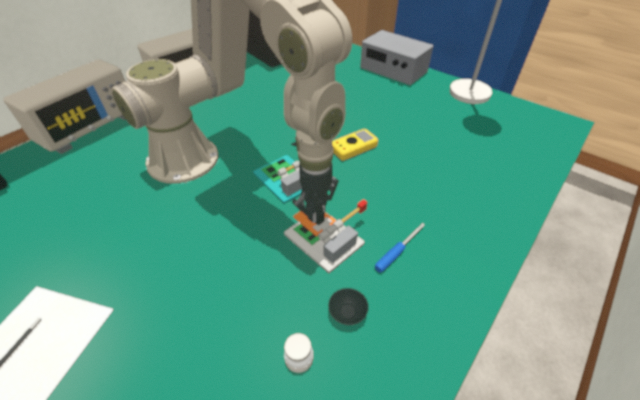

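View pics/top2.png

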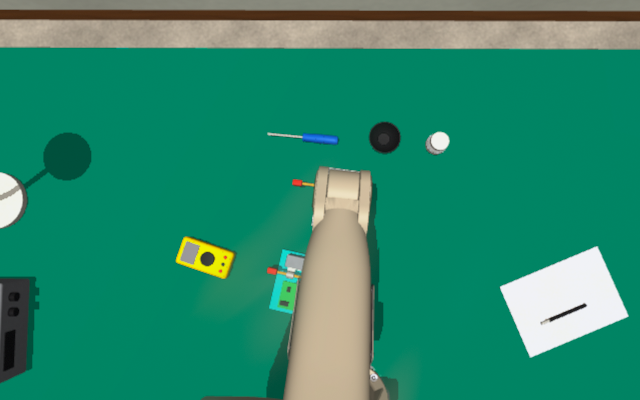

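The bore is aligned within 0.2 mm, the clearance is about 3 mm on each side, the arm is still, and the wrist reads only the cover's weight. The driver (304,138), dish (385,137), jar (437,143) and meter (205,258) have not moved, and the knob (297,183) is out. I'm handing in.

```bash
python3 -c "
from workcell import *
print(hand_in()); print(get_state()['clock'])"
```

```text
the job is handed in; nothing more can be done
None
the job is handed in; nothing more can be done
```

The hinge pin is pulled out to its stop, and the arm is holding the cover level with its knuckle lined up in the gap. I handed the job in at about 22.6 s on the robot's clock.

- **Pin:** I pulled it until the force rose at the stop. The knob then measured 116 mm from the gap centre, which is 74 + 42 mm. In the last pictures it is still out.
- **Cover:** In the last wrist picture its knuckle was within about 0.2 mm of the fixed knuckles' axis, in height and sideways. The clearance was about 3.1 mm on one side and 2.6 mm on the other. The plate's tilt relative to the tool was about 0.1°, and the tool was vertical.
- **Free and still:** The arm was at rest and the wrist felt only about the cover's weight, with no sideways push.
- **Other objects:** The meter, jar, dish and screwdriver are where they were at the start.

**What went wrong on the way:** the first approach stopped about 10 mm short because joint 6 reached its limit. I raised the cover, turned the wrist back nearly one full turn while still holding it, corrected a small tilt, and then lowered it into place.

**Checks that disagreed:** my separate cover-only fit put the knuckle about 0.9 mm off sideways in that last picture. I think it was picking up points from the steel around the knuckle, because its error was much larger there. The fit that treats all three knuckles alike gave the 0.2 mm. The wrist camera's own position for the fixed knuckles also shifted by about 0.7 mm between views, so I aligned the cover to them within a single picture.

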